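# Gauge the waiting bone on the osteometric board

### The job

Measure the bone that is waiting on the blue mat; the two in the white tray are done and stay there. Lay it along the measuring board with its flat end against the fixed upright, take the measuring block off its hook, stand it square on the board at the knuckled end and slide it up gently until the bone is lightly nipped, touching upright and block. Leave bone and block like that so the length can be read, and leave the caliper, scale bar, brush and jar where they are; the bones are brittle, so do not press hard.

Things in the scene. Friction and masses are not known exactly. Their poses are not given: they have to be found in the camera images.
- bone_a: Foot bone, mid brown, 60 g, 100 to 150 mm long (the length is to be measured): straight shaft 14 mm wide and thick, 4 mm clear of the support, between ends 20 mm high, 26 mm wide: one squared-off and flat, one knuckled (two round condyles). Origin: under the shaft, level with the underside, 55 mm from the flat end, a good place to hold; x points to the knuckled end, z up.
- bone_b: Foot bone, pale buff, 60 g, 100 to 150 mm long (the length is to be measured): straight shaft 14 mm wide and thick, 4 mm clear of the support, between ends 20 mm high, 26 mm wide: one squared-off and flat, one knuckled (two round condyles). Origin: under the shaft, level with the underside, 55 mm from the flat end, a good place to hold; x points to the knuckled end, z up.
- bone_c: Foot bone, dark brown, 60 g, 100 to 150 mm long (the length is to be measured): straight shaft 14 mm wide and thick, 4 mm clear of the support, between ends 20 mm high, 26 mm wide: one squared-off and flat, one knuckled (two round condyles). Origin: under the shaft, level with the underside, 55 mm from the flat end, a good place to hold; x points to the knuckled end, z up.
- bone_a_flat (a point): Centre of the flat end face of the mid brown bone, 10 mm above its underside, 55 mm from the bone's origin.
- bone_b_flat (a point): Centre of the flat end face of the pale buff bone, 10 mm above its underside, 55 mm from the bone's origin.
- bone_c_flat (a point): Centre of the flat end face of the dark brown bone, 10 mm above its underside, 55 mm from the bone's origin.
- mat: Blue flat mat, 240 x 180 x 4 mm, fixed on the table; the bone that still has to be measured lies on it. Origin: centre of its underside.
- tray: Shallow white tray, 210 x 230 mm, rim 22 mm high, floor 4 mm, fixed; holds the two bones already measured, side by side. Origin: centre of its underside.
- board: Wooden osteometric (bone measuring) board, 340 x 130 mm, 16 mm thick, fixed flat on the table, with yellow scale strips along both long edges. Origin: centre of its underside; x runs along its length, away from the fixed upright.
- head: Fixed upright of the board: a dark wooden wall 130 mm wide, 65 mm high, 14 mm thick across one end of the board. Origin: middle of its inner face, at the level of the board's top surface; x points from that face along the board, y across it, z up. The top surface of the board is free from the face for 326 mm.
- block: Loose dark wooden measuring block, about 0.3 kg, held to the board by nothing but its weight: body 44 (x) x 84 (y) x 46 mm high, aluminium faces at x = -22 and +22 mm, either may be the measuring face. On top two posts make a hanging eye, open along x, 22 mm wide, z = 46 to 78 mm; above it the grip. Origin: centre of its underside, z up. Starts hanging upright on one of the hooks.
- block_grip (a point): Point to hold in the block's black grip, 110 mm above the block's underside on its middle axis; the grip is 24 mm (block x) by 36 mm (block y) and goes from 78 to 122 mm above it. While the block hangs, its x and y are those of the stand; the hook passes under the grip from the block's +x side and ends 31 mm past its middle at -x, its tip 84 mm above the underside.
- stand: Fixed steel tool stand, 360 mm wide, with a wooden rail (top 210 mm high) and three hooks at y = -115, 0 and 115 mm pointing to its -x. A hook is a level 8 mm rod, upper side 200 mm above the table, 86 mm long; its tip turns up 6 mm. The block rises 7 to 23 mm (best 16), then comes off towards -x by 55 mm or more. Origin: on the table below the rail, z up.
- caliper: Slide caliper, 176 mm tall, 6 to 11 mm thick, hanging on another of the hooks. To be left alone. Origin: its lower end.
- scalebar: Black and white photo scale bar, 34 x 173 mm, 6 mm thick, hanging on another of the hooks. To be left alone. Origin: its lower end.
- brush: Small brush lying on the table, to be left alone. Origin: middle of its underside.
- jar: Small jar with red cap, 52 mm across and 75 mm high, on the table, to be left alone. Origin: centre of its underside.
Things that resemble listed ones, but are neither listed nor needed, are in the scene too. What is shaped like the bone_a but red or yellow is not meant.

How it is judged:
By the outcome, as a careful person would: the job done as asked, in the order asked, and still so for the second after the job is handed in, with the robot touching nothing.
It also fails if it takes over 62 s, if anything falls off the work surface, if the arm or the gripper's body presses on something with over 40 N, if the wrist force passes 120 N, or if a joint passes its speed limit or range.

### The arm

A 7-joint arm with a two-finger parallel gripper is mounted at the origin on the work surface. World frame = base frame: x ahead of the robot, y to its left, z up, the work surface at z = 0. Lengths are in m, angles in rad, forces in N, time in s.
With the tool pointing down it reaches from about 0.4 to 0.85 m from the base axis. Payload 10.4 kg.
Tool frame: the origin (TCP) lies midway between the tips of the shut fingers; the grasp point (between the pads) lies 19 mm behind it (r.grasp_offset is the distance from the TCP to the grasp point, in m); x points along the fingers, y is the direction in which the jaws open and shut, and the axes are right-handed (so a half turn about x gives the same grasp; the last joint's range is limited). The gripper opens to 87 mm and grips with 3 to 60 N. Pads are 19 mm wide; open, the fingers measure 117 mm over their backs; the gripper's body (75 mm by 190 mm) begins 51 mm behind the grasp point.
Start: joints at [-1.174, 0.332, -0.065, 1.46, 0.022, 1.35, -0.088], TCP at [0.255, 0.571, 0.223] pointing down, gripper open.
Joint ranges: [-2.6, 2.6], [-0.5, 2.12], [-1.47, 1.34], [0.16, 2.42], [-1.27, 4.41], [0.06, 2.06], [-2.6, 2.6]. Speed limits (rad/s): [2.22, 2.22, 2.79, 2.79, 3.14, 3.14, 3.14].

### API

Orientations are given as a unit quaternion [x, y, z, w].
In Python, from bench import r, vision, close_job gives the robot as it stands. The module is installed in compiled form; this text tells all that it offers.
- The arm moves only by the shell command python3 -m pendant 'ROWS' [OPENING] [FORCE]. ROWS is text: rows parted by semicolons, each of 6 numbers parted by spaces: the shift along the tool's x, y, z in units of 0.25 m (1.0 is 0.25 m), then the turn, a rotation vector about the tool's x, y, z in units of 1.5 rad (1.0 is 1.5 rad). A call has 1 to 8 rows; each row is the pose to reach, as a shift and turn from the pose commanded when the call began, along the tool's axes at that moment; what a row does not reach only later rows make up. A row lasts 1/10 s, in which the tool goes at most 50 mm and 8.59 degrees, less where a joint would pass 70% of its speed; a pose out of reach is approached as far as the arm can. A call with a number of a shift or a turn outside -1 to 1 is refused whole. A call with a gripper value outside its range is refused whole. OPENING is the gripper command: -1 is shut, 1 is fully open, values between are in proportion, set as the call begins (- or left out, the last holds). The fingers move at their own pace and stop on an object; FORCE is the grip in N (left out, the last holds). Time passes only in rows, so rows that repeat a pose let the fingers close. It gives the time, the measured TCP pose, the force and the opening at its end, in the units of the state.
- r.read_state(): the state, without advancing time (a new reading comes with each control period).
- vision.camera(name): name is "scene" or "top" or "wrist"; returns (picture, depth): 400x640x3 uint8, blue, green, red; 400x640 float32, m along the optical axis (not along the pixel's ray), 0 where there is no reading.
- vision.get_calibration(name): a dict with "camera_matrix" (3x3 intrinsics, pixels), "rvec" (rotation vector, rad) and "tvec" (3), from world to camera coordinates, as OpenCV has them. Camera axes: x right, y down, z forward; pixel columns grow to the right and rows downward; lengths in m; the calibration is good to about 2 mm. A picture is of the moment at which its call begins: read the wrist's pose just before it. get_calibration takes no time and is no camera call; for the wrist camera it gives the pose at the moment of the call.
- close_job(): hands the job in, once; it reports no verdict.
The state is a dict: "time": time; "joint_positions": joint angles; "joint_vel": joint speeds; "joint_torque": joint torques, N m; "ee_pos": TCP position; "eef_rot": TCP orientation; "ft_force": force on the tool from outside, world axes, zero at the start; "torque": the same for the moment, N m; "width": finger opening in m.
Only numpy, scipy, OpenCV 4.12 (cv2) and the standard library are available. Lean on these libraries where they do the work, as an engineer would, in place of code of your own. Each camera call takes 0.05 s, during which the arm holds its last target. There are 200 camera calls.

## Working session

There is one attempt and no reset: what is moved stays moved. The work goes in short steps, Python scripts to look and compute and a shell command to move; the robot and the scene stay as the last step left them, time stands still between calls to the robot, and variables do not carry over. Pictures are saved under pics/ and viewed, about 8 in all and at most 12, crops included, and the job is handed in when it is done.

```bash
mkdir -p pics; cat > h.py <<'E'
import numpy as np,cv2
from bench import r,vision
from scipy.spatial.transform import Rotation as R
def cam(n):
    c=vision.get_calibration(n); p,d=vision.camera(n)
    return p,d,np.array(c["camera_matrix"]),cv2.Rodrigues(np.array(c["rvec"],float))[0],np.array(c["tvec"],float).ravel()
def cloud(d,K,Rm,t):
    v,u=np.indices(d.shape); 
    P=np.stack([(u-K[0,2])/K[0,0]*d,(v-K[1,2])/K[1,1]*d,d],-1)
    W=(P-t)@Rm; W[d<=0]=np.nan
    return W
def pose():
    s=r.read_state(); return np.array(s["ee_pos"]),R.from_quat(s["eef_rot"]),s
def rel(p,Rt):
    "row numbers to TCP target p, rotation Rt (measured start)"
    p0,R0,s=pose()
    a=R0.inv().apply(np.array(p)-p0)/.25; b=(R0.inv()*Rt).as_rotvec()/1.5
    return np.round(np.r_[a,b],4)
E
python3 - <<'E'
from h import *
for n in("scene","top"):
    p,d,K,Rm,t=cam(n); cv2.imwrite(f"pics/{n}.png",p); np.savez(f"{n}.npz",p=p,d=d,K=K,R=Rm,t=t); print(n,-Rm.T@t)
s=r.read_state();print(s); print(R.from_quat(s["eef_rot"]).as_matrix(),r.grasp_offset)
E
```

```text
scene [1.22006058 0.29116143 1.01599156]
top [0.26712956 0.0576698  1.69816809]
{'time': 0.1, 'joint_positions': array([-1.17359842,  0.33279915, -0.06467176,  1.46080811,  0.02159619,
        1.34984777, -0.08850964]), 'joint_vel': array([ 0.00026177, -0.00031544, -0.00015361, -0.00353325, -0.0005698 ,
        0.00142398, -0.00102083]), 'joint_torque': array([ 7.65124405e-04, -6.24543142e+01,  2.40698084e-02, -3.90714812e+01,
       -6.15902455e-02,  3.65639257e-02,  1.28834422e-04]), 'ee_pos': array([0.25462516, 0.57044611, 0.22186286]), 'eef_rot': array([ 0.14693281,  0.69165276, -0.14774733,  0.69151857]), 'ft_force': array([ 0.27362877, -0.86510172, -0.00898384]), 'torque': array([-0.01809085, -0.00963861, -0.01580207]), 'width': 0.08734492418694936}
[[-4.25631290e-04  4.07593015e-01  9.13163596e-01]
 [-1.08707111e-03  9.13162950e-01 -4.07593234e-01]
 [-9.99999319e-01 -1.16615820e-03  5.44118665e-05]] 0.0187
```

View pics/scene.png

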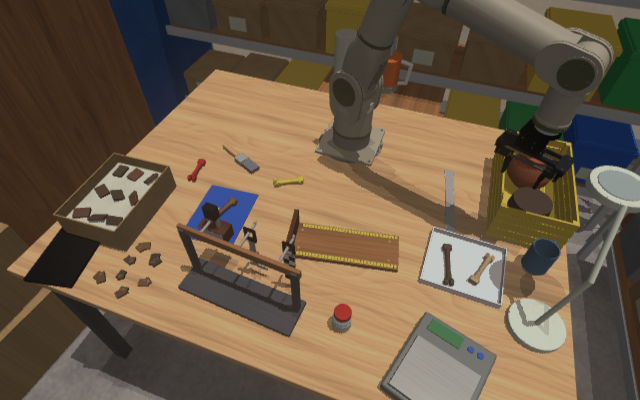

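View pics/top.png

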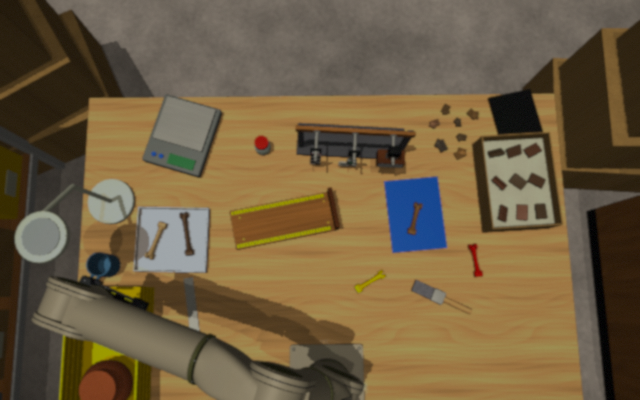

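The scene view shows the mat bone around (225,210), the block on the hook over the mat side, at about (212,220), and the board with its upright at (297,235). The top view shows the bone at (415,217), the board at (230–335,190–245) with the upright on its right end, and the block on the rightmost hook at (390,157).

```bash
cat > m.py <<'E'
from h import *
z=np.load("top.npz");p,d=z["p"],z["d"];W=cloud(d,z["K"],z["R"],z["t"])
hsv=cv2.cvtColor(p,cv2.COLOR_BGR2HSV);H,S,V=[hsv[...,i].astype(int) for i in range(3)]
Z=W[...,2]
def rect(m,name,zz=None):
    m=m&np.isfinite(Z); n,l,st,c=cv2.connectedComponentsWithStats(m.astype(np.uint8)); k=1+np.argmax(st[1:,4]); q=W[l==k]
    (cx,cy),(w,h),a=cv2.minAreaRect((q[:,:2]*1000).astype(np.float32)); b=cv2.boxPoints(((cx,cy),(w,h),a))
    print(name,len(q),"c",round(cx),round(cy),"wh",round(w),round(h),"a",round(a,1),"z",np.round(np.percentile(q[:,2],[2,50,98])*1000)); print(np.round(b).tolist())
def box(u0,u1,v0,v1):
    m=np.zeros(Z.shape,bool);m[v0:v1,u0:u1]=1;return m
print("table",np.nanmedian(Z[box(370,380,180,250)]))
B=box(380,450,170,260)
blue=B&(H>100)&(H<130)&(S>120);rect(blue,"mat")
rect(B&(Z>.012)&~blue,"bone")
b=box(220,345,180,255)
rect(b&(Z>.010)&(Z<.03),"board"); rect(b&(Z>.065),"head")
s=box(285,425,115,180)
rect(s&(Z>.195)&(box(295,415,120,138)),"rail")
for nm,u0,u1 in(("L",305,328),("M",340,366),("R",372,410)):
    rect(box(u0,u1,135,175)&(Z>.19),nm)
rect(box(370,415,135,175)&(Z>.225),"grip")
rect(box(370,415,135,175)&(Z>.155)&(Z<.18),"blocktop")
for n,(u0,u1,v0,v1),k in(("top",(375,455,120,260),4),("scene",(175,315,185,335),4)):
    cv2.imwrite(f"pics/{n}_c.png",cv2.resize(np.load(n+".npz")["p"][v0:v1,u0:u1],None,fx=k,fy=k,interpolation=cv2.INTER_CUBIC))
a=cv2.imread("pics/top_c.png");c=cv2.imread("pics/scene_c.png")
hh=max(a.shape[0],c.shape[0]);f=lambda i:cv2.copyMakeBorder(i,0,hh-i.shape[0],0,0,0);im=np.hstack([f(a),f(c)]);cv2.imwrite("pics/crop.png",im[:600,:]if im.shape[1]<=800 else cv2.resize(im,(800,int(im.shape[0]*800/im.shape[1]))))
E
python3 m.py
```

```text
table 0.0006481313838232732
mat 3494 c 526 -299 wh 235 177 a 4.6 z [-3.  5. 13.]
[[402.0, -220.0], [416.0, -396.0], [651.0, -377.0], [636.0, -201.0]]
bone 187 c 510 -293 wh 27 107 a 74.3 z [14. 23. 31.]
[[455.0, -292.0], [558.0, -321.0], [565.0, -295.0], [462.0, -266.0]]
board 3761 c 509 141 wh 131 326 a 10.7 z [11. 17. 25.]
[[414.0, 289.0], [474.0, -32.0], [603.0, -8.0], [543.0, 313.0]]
head 199 c 540 -26 wh 131 15 a 11.1 z [69. 81. 89.]
[[474.0, -31.0], [477.0, -46.0], [605.0, -21.0], [603.0, -6.0]]
rail 698 c 743 -87 wh 355 39 a 86.2 z [196. 209. 217.]
[[711.0, -263.0], [750.0, -265.0], [774.0, 89.0], [735.0, 92.0]]
L 99 c 699 31 wh 78 32 a 13.2 z [193. 202. 212.]
[[657.0, 37.0], [664.0, 6.0], [740.0, 24.0], [733.0, 55.0]]
M 103 c 694 -83 wh 84 31 a 10.8 z [191. 203. 212.]
[[650.0, -75.0], [656.0, -106.0], [739.0, -90.0], [733.0, -59.0]]
R 241 c 690 -215 wh 69 94 a 86.9 z [193. 227. 250.]
[[641.0, -247.0], [735.0, -252.0], [739.0, -183.0], [645.0, -178.0]]
grip 122 c 678 -199 wh 37 25 a 85.6 z [228. 243. 250.]
[[664.0, -217.0], [688.0, -219.0], [691.0, -181.0], [667.0, -179.0]]
blocktop 183 c 678 -179 wh 45 46 a 87.2 z [158. 168. 176.]
[[655.0, -200.0], [700.0, -203.0], [702.0, -157.0], [657.0, -155.0]]
```

View pics/crop.png

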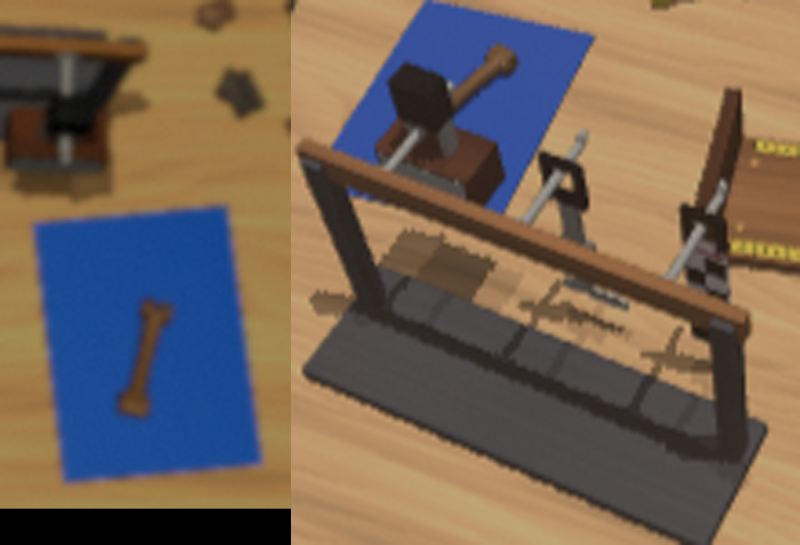

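The crop shows the bone lying roughly along world x, with the notched (knuckled) end seeming to be at the far end, crop (155,305). The block hangs on the hook at crop (60,130). I'm moving over the bone in stages and will check its ends with the wrist camera.

```bash
python3 -m pendant '-.16 -.733 1.0 .667 0 0;-.16 -.733 1.0 .667 0 0;-.16 -.733 1.0 .667 0 0;-.16 -.733 1.0 .667 0 0;-.16 -.733 1.0 .667 0 0;-.16 -.733 1.0 .667 0 0;-.16 -.733 1.0 .667 0 0;-.16 -.733 1.0 .667 0 0' 1 12
cat > go.py <<'E'
import sys
from h import *
x,y,z,a=map(float,sys.argv[1:5])
j=np.radians(a); X=np.array([0,0,-1.]);Y=np.array([np.cos(j),np.sin(j),0]);Z=np.cross(X,Y)
Rt=R.from_matrix(np.c_[X,Y,Z]); print(rel([x,y,z],Rt)); p,q,s=pose(); print("jaw",np.degrees(np.arctan2(*q.as_matrix()[1::-1,1])),p,s["time"],s["joint_positions"].round(2),s["ft_force"].round(1))
E
python3 go.py .48 0 .26 -50; python3 go.py .50 -.29 .24 -105.7
```

```text
time: 0.9
ee_pos: [0.4097, 0.2992, 0.2629]
eef_rot: [0.463, 0.535, -0.463, 0.535]
ft_force: [0.4, 1.0, -1.2]
width: 0.0869
[ 1.1400e-02  1.0640e-01  1.2248e+00  6.7770e-01 -3.0000e-04 -3.0000e-04]
jaw 8.248306181215412 [0.40974763 0.29921036 0.26289246] 0.9 [-0.91  0.04  0.2   1.72 -0.01  1.38 -0.57] [ 0.4  1.  -1.2]
[ 9.1000e-02  1.9100e-02  2.3843e+00  1.3258e+00 -5.0000e-04 -1.0000e-04]
jaw 8.248306181215412 [0.40974763 0.29921036 0.26289246] 0.9 [-0.91  0.04  0.2   1.72 -0.01  1.38 -0.57] [ 0.4  1.  -1.2]
```

```bash
python3 -m pendant '0 .1 1 .66 0 0;0 .1 1 .66 0 0;0 .1 1 .66 0 0;0 .1 1 .66 0 0;0 .1 1 .66 0 0;0 .1 1 .66 0 0;0 .1 1 .66 0 0'
python3 go.py .50 -.29 .24 -105.7
```

```text
time: 1.6
ee_pos: [0.4705, 0.0581, 0.2622]
eef_rot: [-0.661, -0.252, 0.661, -0.251]
ft_force: [-0.3, 0.7, -0.1]
width: 0.087
[8.8700e-02 1.1181e+00 8.3780e-01 6.6770e-01 3.0000e-04 1.0000e-04]
jaw -48.31636564226689 [0.47054484 0.05805751 0.26223418] 1.6 [-0.66 -0.05  0.43  1.8   0.02  1.38 -1.08] [-0.3  0.7 -0.1]
```

```bash
python3 -m pendant '.09 1 .75 .668 0 0;.09 1 .75 .668 0 0;.09 1 .75 .668 0 0;.09 1 .75 .668 0 0;.09 1 .75 .668 0 0;.09 1 .75 .668 0 0;.09 1 .75 .668 0 0;.09 1 .75 .668 0 0'
cat > wb.py <<'E'
import sys
from h import *
p,d,K,Rm,t=cam("wrist"); cv2.imwrite(f"pics/{sys.argv[1]}.png",p); np.savez("w.npz",p=p,d=d,K=K,R=Rm,t=t)
print("cam",-Rm.T@t,Rm[2]); W=cloud(d,K,Rm,t)
print(np.nanpercentile(W[...,2],[1,50,99]))
E
python3 wb.py w1; python3 go.py .51 -.29 .2 -105.7
```

```text
time: 2.4
ee_pos: [0.4979, -0.2543, 0.2391]
eef_rot: [-0.7, 0.097, 0.701, 0.096]
ft_force: [-0.2, -0.1, -0.4]
width: 0.087
cam [ 0.57812977 -0.27470866  0.39916223] [-0.29244975  0.07987621 -0.9529391 ]
[-0.00361565  0.00318263  0.35033172]
[ 0.1567  0.1329 -0.0849  0.0048  0.001  -0.0003]
jaw -105.28584609976876 [ 0.49833546 -0.25235861  0.23919908] 2.45 [-0.29  0.21  0.79  1.65 -0.15  1.35 -1.32] [-0.3  1.1  1.3]
```

View pics/w1.png

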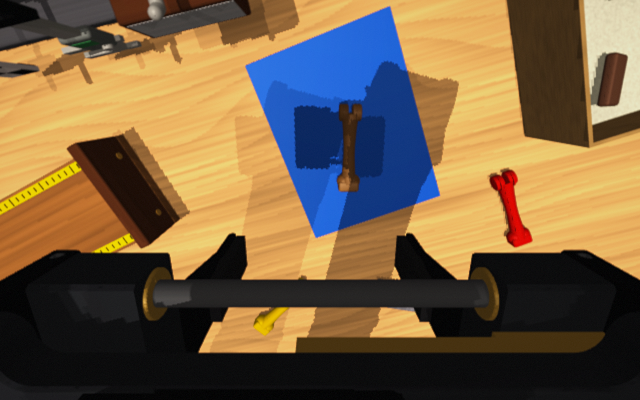

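The wrist view shows the bone upright in the picture: the knuckled end with its notch is at (349,108) on the far side, and the flat end is at (348,188).

```bash
cat > bone.py <<'E'
from h import *
def bone(f,box,zlo,zhi):
    z=np.load(f);W=cloud(z["d"],z["K"],z["R"],z["t"]);u0,u1,v0,v1=box
    m=np.zeros(W.shape[:2],np.uint8);m[v0:v1,u0:u1]=1
    m&=((W[...,2]>zlo)&(W[...,2]<zhi)).astype(np.uint8)
    n,l,st,c=cv2.connectedComponentsWithStats(m);k=1+np.argmax(st[1:,4]);q=W[l==k]
    print("n",len(q),st[k],"z98",np.percentile(q[:,2],98))
    bx=cv2.minAreaRect((q[:,:2]*1000).astype(np.float32));b=cv2.boxPoints(bx);print(bx)
    e=sorted([(np.linalg.norm(b[i]-b[(i+1)%4]),(b[i]+b[(i+1)%4])/2) for i in range(4)],key=lambda t:t[0])[:2]
    return e[0][1],e[1][1]
if __name__=="__main__":
    a,b=bone("w.npz",(320,380,90,205),.011,.04)
    if a[0]>b[0]:a,b=b,a
    d=(b-a)/np.linalg.norm(b-a);print("flat",a,"kn",b,"ang",np.degrees(np.arctan2(d[1],d[0])),"orig",a+55*d)
E
python3 bone.py
```

```text
n 1385 [ 337  104   26   88 1385] z98 0.023025112280662386
((512.1852416992188, -293.7512512207031), (28.545433044433594, 107.41817474365234), 74.59465789794922)
flat [ 460.40588 -279.48364] kn [ 563.9646  -308.01886] ang -15.405344 orig [ 513.42975 -294.09418]
```

```bash
python3 go.py .5134 -.2941 .05 -105.4;python3 go.py .5134 -.2941 .008 -105.4
```

```text
[ 7.567e-01  1.448e-01 -1.033e-01  1.300e-03  1.000e-03 -3.000e-04]
jaw -105.28584609976876 [ 0.49833546 -0.25235861  0.23919908] 2.45 [-0.29  0.21  0.79  1.65 -0.15  1.35 -1.32] [-0.3  1.1  1.3]
[ 9.247e-01  1.447e-01 -1.036e-01  1.300e-03  1.000e-03 -3.000e-04]
jaw -105.28584609976876 [ 0.49833546 -0.25235861  0.23919908] 2.45 [-0.29  0.21  0.79  1.65 -0.15  1.35 -1.32] [-0.3  1.1  1.3]
```

```bash
python3 -m pendant '.4 .145 -.103 0 0 0;.6 .145 -.103 0 0 0;.757 .145 -.103 0 0 0;.757 .145 -.103 0 0 0;.757 .145 -.103 0 0 0;.757 .145 -.103 0 0 0' .1
python3 go.py .5134 -.2941 .008 -105.4
```

```text
time: 3.05
ee_pos: [0.5137, -0.2931, 0.0511]
eef_rot: [-0.701, 0.093, 0.701, 0.094]
ft_force: [0.7, -0.1, 0.9]
width: 0.0506
[1.724e-01 4.300e-03 1.000e-04 1.800e-03 7.000e-04 5.000e-04]
jaw -105.24727450847507 [ 0.51374284 -0.29310904  0.05109401] 3.05 [-0.12  0.5   0.71  1.77 -0.37  1.02 -1.11] [ 0.7 -0.1  0.9]
```

```bash
python3 -m pendant '.1 .004 0 0 0 0;.172 .004 0 0 0 0;.172 .004 0 0 0 0;.172 .004 0 0 0 0' && python3 -m pendant '0 0 0 0 0 0;0 0 0 0 0 0;0 0 0 0 0 0;0 0 0 0 0 0;0 0 0 0 0 0;0 0 0 0 0 0;0 0 0 0 0 0' -1 12; python3 go.py .5134 -.2941 .1 -105.4
```

```text
time: 3.45
ee_pos: [0.5145, -0.2957, 0.0102]
eef_rot: [0.702, -0.095, -0.7, -0.095]
ft_force: [-0.8, 0.6, 0.3]
width: 0.0481
time: 4.15
ee_pos: [0.5128, -0.296, 0.0078]
eef_rot: [-0.701, 0.095, 0.701, 0.095]
ft_force: [-1.4, 0.6, 1.9]
width: 0.0133
[-3.688e-01 -7.900e-03 -3.000e-04 -1.300e-03  0.000e+00  1.000e-04]
jaw -105.51355398732755 [ 0.51278538 -0.29596913  0.0077914 ] 4.15 [-0.09  0.56  0.68  1.79 -0.42  0.95 -1.07] [-1.4  0.6  1.9]
```

```bash
python3 -m pendant '-.06 0 0 0 0 0;-.2 0 0 0 0 0;-.4 0 0 0 0 0;-.6 0 0 0 0 0;-.6 0 0 0 0 0'; python3 go.py .51 -.12 .158 -47;python3 go.py .527 .043 .158 10.8
```

```text
time: 4.65
ee_pos: [0.5154, -0.2985, 0.1656]
eef_rot: [0.704, -0.097, -0.697, -0.095]
ft_force: [0.3, -0.5, -1.3]
width: 0.0132
[ 0.0274 -0.6819  0.2127 -0.6816 -0.0062 -0.0041]
jaw -105.57610495038884 [ 0.51537746 -0.29847615  0.16556408] 4.65 [-0.18  0.37  0.79  1.66 -0.28  1.22 -1.17] [ 0.3 -0.5 -1.3]
[ 0.0257 -1.3282  0.3223 -1.3541 -0.0039 -0.0076]
jaw -105.57610495038884 [ 0.51537746 -0.29847615  0.16556408] 4.65 [-0.18  0.37  0.79  1.66 -0.28  1.22 -1.17] [ 0.3 -0.5 -1.3]
```

```bash
python3 -m pendant '0 -.1 .05 -.1 0 0;0 -.2 .1 -.2 0 0;0 -.3 .14 -.3 0 0;0 -.4 .18 -.4 0 0;0 -.5 .2 -.5 0 0;0 -.6 .21 -.6 0 0;0 -.68 .21 -.68 0 0' ; python3 go.py .527 .043 .158 10.8
```

```text
time: 5.35
ee_pos: [0.5076, -0.1167, 0.1585]
eef_rot: [0.657, 0.261, -0.657, 0.261]
ft_force: [0.2, -0.4, -0.6]
width: 0.0133
[ 2.400e-03 -4.116e-01 -4.948e-01 -6.690e-01 -5.000e-04 -3.000e-04]
jaw -46.69787442032255 [ 0.50755467 -0.11673796  0.15848641] 5.35 [-0.38  0.16  0.57  1.85 -0.09  1.17 -0.59] [ 0.2 -0.4 -0.6]
```

```bash
python3 -m pendant '0 -.06 -.07 -.1 0 0;0 -.12 -.14 -.2 0 0;0 -.18 -.22 -.3 0 0;0 -.25 -.3 -.4 0 0;0 -.32 -.38 -.5 0 0;0 -.38 -.45 -.6 0 0;0 -.412 -.495 -.669 0 0;0 -.412 -.495 -.669 0 0'; python3 go.py .527 .043 .158 10.8; python3 wb.py w2
```

```text
time: 6.15
ee_pos: [0.5282, 0.0434, 0.1582]
eef_rot: [0.451, 0.544, -0.451, 0.544]
ft_force: [0.2, 0.5, -0.3]
width: 0.0135
[ 0.0009 -0.0049  0.0007 -0.0014 -0.0002 -0.0003]
jaw 10.676143322658117 [0.52817308 0.04340675 0.15821844] 6.15 [-0.5   0.17  0.37  1.82 -0.07  1.17  0.08] [ 0.2  0.5 -0.3]
cam [0.5124982  0.12692469 0.31845301] [ 0.05582538 -0.2954729  -0.95371867]
[-0.00357071  0.01208093  0.26946384]
```

View pics/w2.png

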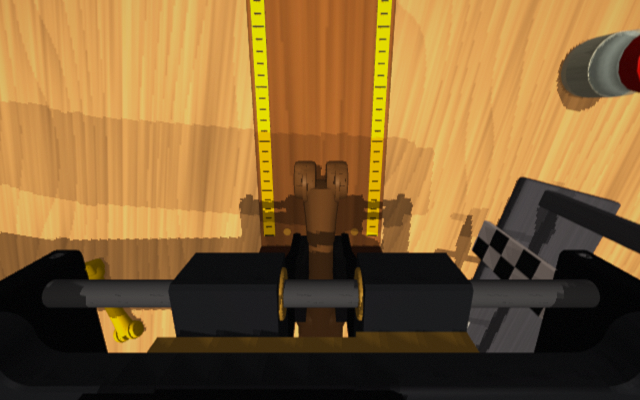

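The bone hangs square over the board between the yellow strips, with its knuckled end at (321,178) pointing away from the upright. I'll measure the board line and the bone pose from this picture.

```bash
cat > bd.py <<'E'
from h import *
z=np.load("w.npz");p=z["p"];K,Rm,t=z["K"],z["R"],z["t"]
hsv=cv2.cvtColor(p,cv2.COLOR_BGR2HSV);m=(hsv[...,0]>20)&(hsv[...,0]<35)&(hsv[...,1]>200)&(hsv[...,2]>130)
def ray(u,v,zp):
    c=-Rm.T@t;d=np.c_[(u-K[0,2])/K[0,0],(v-K[1,2])/K[1,1],np.ones(len(u))]@Rm;return (c+d*((zp-c[2])/d[:,2])[:,None])[:,:2]*1000
L=[]
for u0,u1 in((245,280),(365,400)):
    v,u=np.nonzero(m[:236,u0:u1]);q=ray(u+u0,v,.016);f=cv2.fitLine(q.astype(np.float32),cv2.DIST_L2,0,.01,.01).ravel();f[:2]*=np.sign(f[1]);L.append(f);print(f,np.degrees(np.arctan2(f[1],f[0])))
d=L[0][:2]+L[1][:2];d/=np.linalg.norm(d);n=np.array([d[1],-d[0]])
print("sep",(L[1][2:]-L[0][2:])@n,"centre offset along n",[(l[2:]@n) for l in L],"mid",sum(l[2:]@n for l in L)/2,"n",n)
W=cloud(z["d"],K,Rm,t)
q=W[150:205,285:360].reshape(-1,3);q=q[q[:,2]>.12]*1000
print("cond z",np.percentile(q[:,2],[5,50,95]),"far along d",np.percentile(q[:,:2]@d,[98,99.7]),"n mid",np.percentile(q[:,:2]@n,[1,99]))
s=W[205:228,300:340].reshape(-1,3);s=s[s[:,2]>.12]*1000;print("shaft z",np.median(s[:,2]),"n",np.percentile(s[:,:2]@n,[2,98]))
zt=np.load("top.npz");W=cloud(zt["d"],zt["K"],zt["R"],zt["t"])[180:255,220:345].reshape(-1,3)*1000
h=W[(W[:,2]>65)&(W[:,2]<95)];print("head along d",np.percentile(h[:,:2]@d,[2,98]))
p0,_,_=pose();print("tcp d,n",p0[:2]@d*1000,p0[:2]@n*1000)
E
python3 bd.py
```

```text
[-1.8584058e-01  9.8257989e-01  4.6003476e+02  1.0986220e+02] 100.710144
[-1.8568502e-01  9.8260933e-01  5.6793829e+02  1.2786495e+02] 100.70107
sep 109.36967 centre offset along n [np.float32(472.43597), np.float32(581.80566)] mid 527.12085 n [0.9825946 0.1857628]
cond z [164.98244417 171.29083536 173.57726033] far along d [0.20309657 0.43565805] n mid [514.15861903 540.21704436]
shaft z 170.4084378557932 n [519.08224834 535.26533517]
head along d [-132.85312149 -118.81642951]
tcp d,n -57.15888583699748 526.6261774769148
```

```bash
python3 -m pendant '.1 0 0 0 0 0;.25 0 0 0 0 0;.4 0 0 0 0 0;.5 0 0 0 0 0;.53 0 0 0 0 0;.53 0 0 0 0 0' && python3 -m pendant '.006 0 0 0 0 0;.012 0 0 0 0 0;.012 0 0 0 0 0' - 6 && python3 go.py .5282 .0434 .0215 10.7
```

```text
time: 6.8
ee_pos: [0.5277, 0.0403, 0.0251]
eef_rot: [0.453, 0.543, -0.454, 0.542]
ft_force: [-0.5, 0.4, 0.4]
width: 0.0138
time: 7.1
ee_pos: [0.5287, 0.0417, 0.0232]
eef_rot: [0.453, 0.543, -0.452, 0.544]
ft_force: [0.0, -0.3, 0.6]
width: 0.0131
[ 0.0067 -0.0008 -0.0072 -0.0034 -0.0002 -0.001 ]
jaw 10.407507530071733 [0.52871695 0.0416557  0.02318383] 7.1 [-0.46  0.34  0.34  1.93 -0.15  0.89  0.14] [ 0.  -0.3  0.6]
```

```bash
python3 -m pendant '.004 0 0 0 0 0;.004 0 .01 0 0 0;.004 0 .02 0 0 0;.004 0 .02 0 0 0' && python3 -m pendant '0 0 .004 0 0 0;0 0 .008 0 0 0;0 0 .012 0 0 0;0 0 .012 0 0 0' - 4 && python3 -m pendant '0 0 .004 0 0 0;0 0 .008 0 0 0;0 0 .012 0 0 0;0 0 .012 0 0 0'
```

```text
time: 7.5
ee_pos: [0.5291, 0.0361, 0.0214]
eef_rot: [0.453, 0.543, -0.453, 0.543]
ft_force: [0.8, -0.5, 0.2]
width: 0.0133
time: 7.9
ee_pos: [0.5296, 0.0335, 0.0213]
eef_rot: [0.453, 0.543, -0.453, 0.543]
ft_force: [-0.0, -0.1, -0.7]
width: 0.0133
time: 8.3
ee_pos: [0.5299, 0.0314, 0.0212]
eef_rot: [0.452, 0.544, -0.452, 0.543]
ft_force: [-0.9, 3.2, -0.2]
width: 0.0138
```

```bash
python3 -m pendant '0 0 .004 0 0 0;0 0 .004 0 0 0' && python3 -m pendant '.002 0 .004 0 0 0;.002 0 .004 0 0 0;.002 0 .004 0 0 0;.002 0 .004 0 0 0' -.45 4 && python3 -m pendant '-.1 0 0 0 0 0;-.3 0 0 0 0 0;-.5 0 0 0 0 0;-.7 0 0 0 0 0;-.9 0 0 0 0 0;-.9 0 0 0 0 0'; python3 go.py .6 -.1 .27 -45;python3 go.py .678 -.198 .28 -93.9
```

```text
time: 8.5
ee_pos: [0.53, 0.0309, 0.0212]
eef_rot: [0.452, 0.544, -0.452, 0.543]
ft_force: [-1.4, 4.3, 0.1]
width: 0.0136
time: 8.9
ee_pos: [0.5306, 0.0285, 0.0208]
eef_rot: [0.453, 0.543, -0.453, 0.543]
ft_force: [-0.2, 0.3, -0.2]
width: 0.0235
time: 9.5
ee_pos: [0.5334, 0.0287, 0.253]
eef_rot: [0.456, 0.541, -0.449, 0.546]
ft_force: [0.3, 0.7, -1.3]
width: 0.024
[-0.0667  0.1698  0.5544  0.6445 -0.004  -0.0065]
jaw 10.392309801439993 [0.53343228 0.02871284 0.25296665] 9.5 [-0.5   0.1   0.39  1.68 -0.04  1.35  0.08] [ 0.3  0.7 -1.3]
[-0.1044  0.4064  0.9962  1.2135 -0.0071 -0.0048]
jaw 10.392309801439993 [0.53343228 0.02871284 0.25296665] 9.5 [-0.5   0.1   0.39  1.68 -0.04  1.35  0.08] [ 0.3  0.7 -1.3]
```

```bash
python3 -m pendant '-.13 .06 .1 .1 0 0;-.16 .1 .22 .2 0 0;-.18 .14 .34 .3 0 0;-.2 .17 .44 .4 0 0;-.2 .17 .55 .5 0 0;-.2 .17 .55 .6 0 0;-.2 .17 .55 .645 0 0' 1 ; python3 go.py .678 -.198 .30 -93.9
```

```text
time: 10.2
ee_pos: [0.597, -0.1002, 0.2953]
eef_rot: [-0.654, -0.268, 0.655, -0.268]
ft_force: [1.0, 0.5, -0.6]
width: 0.0716
[-1.880e-02  5.061e-01  4.370e-02  5.636e-01  5.000e-04 -3.000e-04]
jaw -45.462778024441256 [ 0.59703933 -0.10016355  0.29528187] 10.2 [-0.38  0.28  0.59  1.43 -0.16  1.48 -0.58] [ 1.   0.5 -0.6]
```

```bash
python3 -m pendant '-.02 .08 0 .1 0 0;-.02 .16 .02 .2 0 0;-.02 .25 .03 .3 0 0;-.02 .34 .04 .4 0 0;-.02 .43 .04 .5 0 0;-.02 .506 .044 .563 0 0;-.02 .506 .044 .563 0 0' 1 ; python3 go.py .678 -.198 .213 -93.9; python3 wb.py w3; python3 - <<'E'
from h import *
z=np.load("w.npz");W=cloud(z["d"],z["K"],z["R"],z["t"])
m=((W[...,2]>.236)&(W[...,2]<.252)).astype(np.uint8);n,l,st,c=cv2.connectedComponentsWithStats(m)
for k in np.argsort(-st[1:,4])[:3]+1:
    q=W[l==k]*1000;print(st[k],cv2.minAreaRect(q[:,:2].astype(np.float32)),np.median(q[:,2]))
E
```

```text
time: 10.9
ee_pos: [0.679, -0.1982, 0.2991]
eef_rot: [-0.706, 0.023, 0.707, 0.022]
ft_force: [-0.4, -1.1, -0.3]
width: 0.087
[ 0.3444 -0.0011  0.0035  0.0026  0.0014 -0.0012]
jaw -93.67938837304588 [ 0.6790405  -0.19820003  0.2991094 ] 10.9 [-0.21  0.58  0.74  1.1  -0.38  1.59 -1.2 ] [-0.4 -1.1 -0.3]
cam [ 0.76223564 -0.20147567  0.45915378] [-0.30309328  0.01762854 -0.95279783]
[-0.00378556  0.01254695  0.41032208]
[ 301  197   48   31 1441] ((680.78857421875, -199.89987182617188), (35.856719970703125, 23.67677879333496), 87.22599792480469) 241.6942270692742
```

View pics/w3.png

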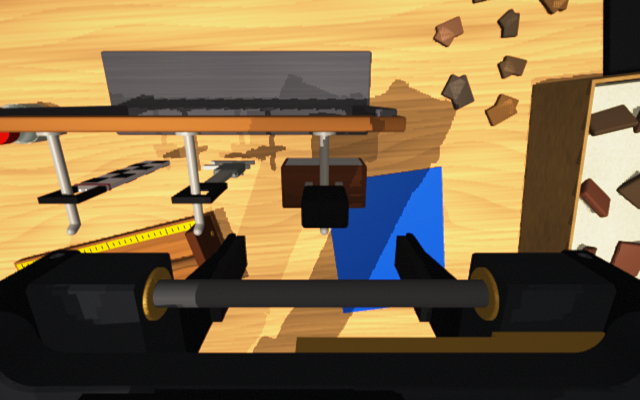

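The grip is at (325,207) in the wrist view with the fingers on either side. The hook runs clear beneath it from the rail.

```bash
python3 -m pendant '.1 .003 -.004 0 0 0;.2 .003 -.004 0 0 0;.3 .003 -.004 0 0 0;.344 .003 -.004 .0026 0 0;.344 .003 -.004 .0026 0 0' && python3 -m pendant '0 0 0 0 0 0;0 0 0 0 0 0;0 0 0 0 0 0;0 0 0 0 0 0;0 0 0 0 0 0;0 0 0 0 0 0' -1 40 && python3 -m pendant '-.02 0 0 0 0 0;-.04 0 0 0 0 0;-.064 0 0 0 0 0;-.064 0 0 0 0 0'
```

```text
time: 11.45
ee_pos: [0.679, -0.1957, 0.2135]
eef_rot: [-0.706, 0.021, 0.708, 0.022]
ft_force: [-0.9, 0.4, 0.1]
width: 0.0864
time: 12.05
ee_pos: [0.6798, -0.1968, 0.2149]
eef_rot: [0.707, -0.022, -0.707, -0.022]
ft_force: [0.7, 0.2, -0.0]
width: 0.0468
time: 12.45
ee_pos: [0.6801, -0.1969, 0.2318]
eef_rot: [0.707, -0.022, -0.706, -0.022]
ft_force: [0.3, 0.5, -2.9]
width: 0.0376
```

```bash
python3 wb.py w4; python3 - <<'E'
from h import *
z=np.load("w.npz");W=cloud(z["d"],z["K"],z["R"],z["t"])
m=((W[...,2]>.14)&(W[...,2]<.20)&(abs(W[...,0]-.70)<.02)&(abs(W[...,1]+.2)<.045))
q=W[m]*1000;print(len(q),np.percentile(q[:,2],[5,25,50,75,95]))
E
```

```text
cam [ 0.76273861 -0.20029311  0.39211279] [-0.29993736  0.01865648 -0.95377645]
[-0.00362694  0.01420029  0.3430983 ]
4749 [150.21330675 174.14905436 177.63579931 181.55706626 197.49622236]
```

```bash
python3 -m pendant '-.02 0 0 0 0 0;-.02 0 .06 0 0 0;-.02 0 .15 0 0 0;-.02 0 .25 0 0 0;-.02 0 .36 0 0 0;-.02 0 .36 0 0 0'; python3 wb.py w5;  python3 go.py .56 -.08 .26 -45;  python3 - <<'E'
from h import *
z=np.load("w.npz");W=cloud(z["d"],z["K"],z["R"],z["t"]);p0=pose()[0]
D=W-p0
m=(D[...,2]>-.075)&(D[...,2]<-.02)&(abs(D[...,0])<.05)&(abs(D[...,1])<.06)
q=W[m]*1000;print(len(q),p0);print(np.histogram(q[:,2],bins=np.arange(155,215,3)))
E
```

```text
time: 13.1
ee_pos: [0.587, -0.192, 0.2362]
eef_rot: [-0.706, 0.023, 0.707, 0.024]
ft_force: [1.9, -0.4, -3.5]
width: 0.0365
cam [ 0.66993425 -0.19589175  0.39638042] [-0.30179976  0.02091967 -0.95314179]
[-0.00357869  0.0141221   0.34748925]
[-0.0937 -0.4371  0.1435 -0.5663 -0.0008  0.0007]
jaw -93.67355306824633 [ 0.58881962 -0.19132884  0.23644165] 13.15 [-0.35  0.38  0.77  1.49 -0.27  1.38 -1.19] [ 0.1  0.8 -3.2]
5105 [ 0.58881962 -0.19132884  0.23644165]
(array([   0,    0,   92,  102,  109,   99,  121,  343, 1731, 1830,  530,
         27,   35,   28,   35,   19,    2,    1,    0]), array([155, 158, 161, 164, 167, 170, 173, 176, 179, 182, 185, 188, 191,
       194, 197, 200, 203, 206, 209, 212]))
```

View pics/w5.png

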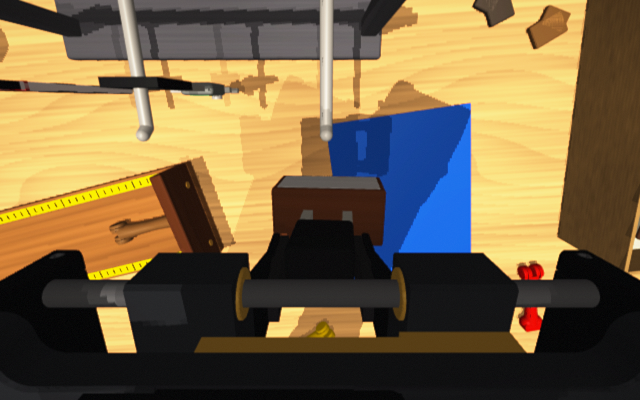

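The block is off the hook and held square at (328,215). The bone lies on the board against the upright at (155,228). I'm carrying the block over the board beyond the knuckled end.

```bash
python3 -m pendant '-.04 -.06 .06 -.08 0 0;-.07 -.12 .1 -.16 0 0;-.09 -.18 .14 -.24 0 0;-.09 -.25 .14 -.32 0 0;-.09 -.31 .14 -.4 0 0;-.09 -.37 .14 -.48 0 0;-.09 -.437 .143 -.566 0 0;-.09 -.437 .143 -.566 0 0'; python3 go.py .512 .128 .26 10.7
```

```text
time: 13.95
ee_pos: [0.562, -0.0768, 0.2583]
eef_rot: [0.652, 0.273, -0.652, 0.273]
ft_force: [0.3, -0.6, -4.1]
width: 0.0369
[-5.800e-03 -7.175e-01 -4.431e-01 -6.431e-01 -9.000e-04  1.000e-04]
jaw -44.568573298378716 [ 0.5620452  -0.07679247  0.25830742] 13.95 [-0.47  0.2   0.62  1.59 -0.12  1.39 -0.62] [ 0.3 -0.6 -4.1]
```

```bash
python3 -m pendant '0 -.09 -.055 -.08 0 0;0 -.18 -.11 -.16 0 0;0 -.27 -.17 -.25 0 0;0 -.36 -.22 -.34 0 0;0 -.45 -.28 -.43 0 0;0 -.54 -.33 -.52 0 0;0 -.63 -.39 -.6 0 0;0 -.718 -.443 -.643 0 0'; python3 -m pendant '0 0 0 0 0 0;0 0 0 0 0 0';python3 wb.py w6; python3 - <<'E'
from h import *
z=np.load("w.npz");W=cloud(z["d"],z["K"],z["R"],z["t"]);p0=pose()[0]
D=W-p0
d=np.array([-.1858,.9826]);n=np.array([.9826,.1858])
for a,b in((-.078,-.048),):
    m=(D[...,2]>a)&(D[...,2]<b)&(np.hypot(D[...,0],D[...,1])<.06)
    q=W[m]*1000;print(len(q),p0*1000)
    A=np.c_[q[:,:2]@d,q[:,:2]@n,np.ones(len(q))];med=np.median(q[:,2]);k=abs(q[:,2]-med)<5
    c=np.linalg.lstsq(A[k],q[k,2],rcond=None)[0];print("plane tilt deg d,n",np.degrees(c[:2]),"med",med,k.sum(),"ext d",np.percentile(A[k,0],[1,99]),"n",np.percentile(A[k,1],[1,99]))
    print(cv2.minAreaRect(q[k][:,:2].astype(np.float32)))
E
python3 go.py .512 .128 .125 10.7
```

```text
time: 14.75
ee_pos: [0.5127, 0.1261, 0.2584]
eef_rot: [0.453, 0.543, -0.453, 0.543]
ft_force: [0.7, -0.0, -3.4]
width: 0.0368
time: 14.95
ee_pos: [0.5126, 0.1256, 0.2582]
eef_rot: [0.454, 0.542, -0.454, 0.542]
ft_force: [-0.0, -0.5, -2.8]
width: 0.0368
cam [0.49769812 0.20939271 0.41844042] [ 0.05301861 -0.29662349 -0.95352165]
[-7.50260510e-01 -6.97885915e-04  3.69499772e-01]
5051 [512.8069437  124.78892089 258.28685413]
plane tilt deg d,n [-2.37265132  4.01993223] med 203.5896579474642 4376 ext d [12.53142935 52.51195832] n [491.23138139 572.98589199]
((516.9545288085938, 129.52700805664062), (84.01226806640625, 44.26073455810547), 9.479390144348145)
[ 5.331e-01 -1.000e-03 -1.350e-02 -6.700e-03  3.000e-04 -0.000e+00]
jaw 10.121184763604338 [0.51280694 0.12478892 0.25828685] 15.0 [-0.68  0.09  0.38  1.68 -0.03  1.37 -0.12] [ 0.1 -1.  -4.3]
```

View pics/w6.png

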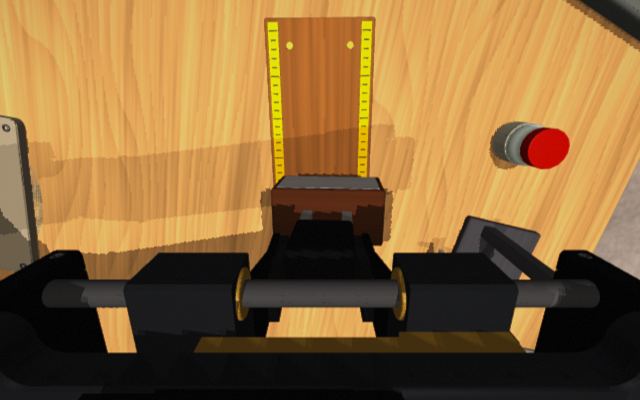

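```bash
python3 - <<'E'
from h import *
z=np.load("w.npz");d_=z["d"];W=cloud(d_,z["K"],z["R"],z["t"])*1000
d=np.array([-.1858,.9826]);n=np.array([.9826,.1858])
for nm,(u0,u1,v0,v1) in dict(L=(277,296,196,234),R=(362,381,196,238),top=(285,375,192,208)).items():
    q=W[v0:v1,u0:u1].reshape(-1,3);A=np.c_[q[:,:2]@d,q[:,:2]@n,np.ones(len(q))];c=np.linalg.lstsq(A,q[:,2],rcond=None)[0]
    print(nm,np.median(q,0),np.std(q[:,2]),"d",A[:,0].min(),A[:,0].max(),"n",np.median(A[:,1]),"tilt",np.degrees(c[:2]))
for row in (200,215):
    print(row,[int(x) for x in W[row,270:392:6,2]])
print([int(x) for x in W[176:245:4,286,2]],[int(x) for x in W[176:245:4,372,2]])
E
```

```text
** On entry to DLASCL parameter number  4 had an illegal value
 ** On entry to DLASCL parameter number  4 had an illegal valueTraceback (most recent call last):
  File "<stdin>", line 5, in <module>
    x, resids, rank, s = _umath_linalg.lstsq(a, b, rcond,
                         ~~~~~~~~~~~~~~~~~~~^^^^^^^^^^^^^
                                             signature=signature)
                                             ^^^^^^^^^^^^^^^^^^^^
    raise LinAlgError("SVD did not converge in Linear Least Squares")
numpy.linalg.LinAlgError: SVD did not converge in Linear Least Squares
```

```bash
python3 - <<'E'
from h import *
z=np.load("w.npz");d_=z["d"];W=cloud(d_,z["K"],z["R"],z["t"])*1000
d=np.array([-.1858,.9826]);n=np.array([.9826,.1858])
for nm,(u0,u1,v0,v1) in dict(L=(277,296,196,234),R=(362,381,196,238),top=(285,375,192,208)).items():
    q=W[v0:v1,u0:u1].reshape(-1,3);q=q[np.isfinite(q[:,2])];A=np.c_[q[:,:2]@d,q[:,:2]@n,np.ones(len(q))];c=np.linalg.lstsq(A,q[:,2],rcond=None)[0]
    print(nm,len(q),np.median(q,0),np.std(q[:,2]),"d",A[:,0].min(),A[:,0].max(),"n",np.median(A[:,1]),"tilt",np.degrees(c[:2]))
for row in (200,215):
    print(row,[np.round(x) for x in W[row,270:392:6,2]])
E
```

```text
L 718 [486.68578247 126.0087854  201.97995931] 10.708601627925118 d 16.442656923480925 46.97002716185407 n 501.4204413953712 tilt [ 8.46737567 59.23891096]
R 797 [548.3170563  137.41157922 206.71693484] 11.38543682631927 d 15.042664191158439 47.9414413688514 n 564.2743885583409 tilt [  4.4608893  -71.53316721]
top 1435 [516.33880773 142.77477792 204.19665126] 1.5417656532284063 d 37.72389439119154 50.61045772720786 n 534.2177860189497 tilt [-0.41087632  4.27505731]
200 [np.float64(-2.0), np.float64(202.0), np.float64(203.0), np.float64(202.0), np.float64(201.0), np.float64(203.0), np.float64(203.0), np.float64(204.0), np.float64(203.0), np.float64(205.0), np.float64(203.0), np.float64(205.0), np.float64(206.0), np.float64(205.0), np.float64(206.0), np.float64(206.0), np.float64(207.0), np.float64(205.0), np.float64(207.0), np.float64(207.0), np.float64(-2.0)]
215 [np.float64(-3.0), np.float64(201.0), np.float64(202.0), np.float64(201.0), np.float64(202.0), np.float64(202.0), np.float64(217.0), np.float64(203.0), np.float64(204.0), np.float64(204.0), np.float64(204.0), np.float64(205.0), np.float64(215.0), np.float64(215.0), np.float64(205.0), np.float64(206.0), np.float64(206.0), np.float64(207.0), np.float64(207.0), np.float64(-1.0), np.float64(-3.0)]
```

The block is rolled about 4° in the jaws: its left side is 5 mm lower than its right. I'll take that out with the wrist before setting it down.

```bash
python3 -m pendant '.1 0 0 -.006 0 -.025;.25 0 0 -.006 0 -.05;.4 0 0 -.006 0 -.05;.4 0 0 -.006 0 -.05;.4 0 0 -.006 0 -.05'; cat > tilt.py <<'E'
import sys
from h import *
p,d_,K,Rm,t=cam("wrist");np.savez("w.npz",p=p,d=d_,K=K,R=Rm,t=t);W=cloud(d_,K,Rm,t)*1000
d=np.array([-.1858,.9826]);n=np.array([.9826,.1858])
p0,_,s=pose();q=W[192:208,285:375].reshape(-1,3);q=q[abs(q[:,2]-np.nanmedian(q[:,2]))<6]
A=np.c_[q[:,:2]@d,q[:,:2]@n,np.ones(len(q))];c=np.linalg.lstsq(A,q[:,2],rcond=None)[0]
m=(abs(W[...,2]-np.median(q[:,2]))<5)&(np.hypot(W[...,0]-p0[0]*1000,W[...,1]-p0[1]*1000)<70)
n_,l,st,_=cv2.connectedComponentsWithStats(m.astype(np.uint8));b=W[l==1+np.argmax(st[1:,4])]
print("tilt d,n",np.degrees(c[:2]),"top z",np.median(q[:,2]),cv2.minAreaRect(b[:,:2].astype(np.float32)),"d",np.percentile(b[:,:2]@d,[.5,99.5]),"n",np.percentile(b[:,:2]@n,[.5,99.5]))
print("tcp",p0,s["ft_force"].round(1),s["torque"].round(2),"tcp d",p0[:2]@d)
E
python3 tilt.py
```

```text
time: 15.5
ee_pos: [0.5128, 0.1246, 0.1591]
eef_rot: [0.431, 0.561, -0.471, 0.527]
ft_force: [0.5, -1.0, -2.6]
width: 0.0367
tilt d,n [-0.13236254 -0.10719223] top z 104.78090092185124 ((513.0931396484375, 128.16363525390625), (84.0919418334961, 43.38496017456055), 10.173181533813477) d [10.4802877  51.70276556] n [486.64801777 569.53182764]
tcp [0.51354501 0.1250162  0.16024699] [ 0.5 -0.4 -2.6] [-0.02 -0.12 -0.02] tcp d 0.027424259237720974
```

```bash
python3 -m pendant '.06 .004 0 -.006 0 0;.12 .006 0 -.006 0 0;.15 .008 0 -.006 0 0;.162 .008 0 -.006 0 0;.162 .008 0 -.006 0 0'; python3 -m pendant '.004 0 0 0 0 0;.008 0 0 0 0 0;.008 0 0 0 0 0';python3 tilt.py
```

```text
time: 16.05
ee_pos: [0.5119, 0.1253, 0.1187]
eef_rot: [0.428, 0.563, -0.468, 0.53]
ft_force: [-0.4, -0.3, -3.8]
width: 0.0367
time: 16.35
ee_pos: [0.5114, 0.1253, 0.116]
eef_rot: [0.428, 0.564, -0.468, 0.529]
ft_force: [0.1, -0.0, -3.3]
width: 0.0365
tilt d,n [-0.30123804  0.05723452] top z 61.6859910429449 ((511.7455749511719, 128.5562744140625), (83.98562622070312, 43.42958450317383), 11.439698219299316) d [11.90696424 52.85505442] n [485.34339165 568.26385315]
tcp [0.51135336 0.12521207 0.11594788] [ 1.   0.8 -2.7] [ 0.   -0.1  -0.01] tcp d 0.028023928554086804
```

```bash
python3 -m pendant '.004 0 0 0 0 0;.004 0 0 0 0 0'; python3 -m pendant '.003 0 0 0 0 0;.003 0 0 0 0 0'
```

```text
time: 16.6
ee_pos: [0.5111, 0.1252, 0.1147]
eef_rot: [0.428, 0.564, -0.468, 0.529]
ft_force: [0.6, -0.2, -2.4]
width: 0.0367
time: 16.8
ee_pos: [0.5113, 0.1251, 0.1143]
eef_rot: [0.428, 0.564, -0.468, 0.529]
ft_force: [-0.2, -1.8, 0.7]
width: 0.0364
```

```bash
python3 -m pendant '0 0 0 0 0 0;0 0 0 0 0 0;0 0 0 0 0 0;0 0 0 0 0 0;0 0 0 0 0 0' .5; python3 -m pendant '0 0 0 0 0 .05;0.02 0 0 0 0 .05;.03 0 0 0 0 .05;.03 0 0 0 0 .05';python3 tilt.py;python3 go.py .512 .128 .107 10.7
```

```text
time: 17.3
ee_pos: [0.5112, 0.1252, 0.1141]
eef_rot: [0.428, 0.564, -0.468, 0.529]
ft_force: [-0.0, -0.1, 0.6]
width: 0.0634
time: 17.7
ee_pos: [0.5104, 0.1251, 0.1061]
eef_rot: [0.448, 0.548, -0.448, 0.546]
ft_force: [-0.9, -0.2, 0.0]
width: 0.0654
tilt d,n [-4.64002957  0.07729922] top z 59.812378623920154 ((511.6504821777344, 127.74288940429688), (84.14018249511719, 44.360774993896484), 11.837495803833008) d [ 9.06493638 52.32854689] n [485.06882296 567.6547764 ]
tcp [0.51065594 0.12507662 0.10630461] [-0.6  0.   0.6] [-0.14  0.01  0.08] tcp d 0.028020412995562904
[-0.0028  0.0076 -0.0104  0.0072 -0.0006  0.0009]
jaw 11.321530057326223 [0.51065594 0.12507662 0.10630461] 17.75 [-0.66  0.22  0.38  1.88 -0.09  1.06 -0.05] [-0.6  0.   0.6]
```

```bash
python3 -m pendant '0 .006 -.01 .008 0 0;0 .006 -.01 .008 0 0;0 .006 -.01 .008 0 0' && python3 -m pendant '0 0 0 0 0 0;0 0 0 0 0 0;0 0 0 0 0 0;0 0 0 0 0 0;0 0 0 0 0 0;0 0 0 0 0 0;0 0 0 0 0 0;0 0 0 0 0 0' -1 25
cat >> tilt.py <<'E'
b=b[abs(b[:,2]-62)<4];A=np.c_[b[:,:2]@d,b[:,:2]@n,np.ones(len(b))];print("plane",np.degrees(np.linalg.lstsq(A,b[:,2],rcond=None)[0][:2]),len(b))
np.save("W.npy",W)
E
python3 tilt.py;python3 go.py .512 .128 .107 10.7
```

```text
time: 18.05
ee_pos: [0.5117, 0.128, 0.1065]
eef_rot: [0.452, 0.545, -0.451, 0.544]
ft_force: [0.3, 0.1, -0.6]
width: 0.0654
time: 18.85
ee_pos: [0.5116, 0.1278, 0.1066]
eef_rot: [0.452, 0.544, -0.451, 0.544]
ft_force: [-0.0, -0.6, 0.8]
width: 0.0357
tilt d,n [-18.7477203    0.15366131] top z 59.63959325552375 ((511.69256591796875, 127.91110229492188), (84.15294647216797, 44.13017654418945), 11.173481941223145) d [11.8296028  52.37092576] n [485.03114877 567.86704519]
tcp [0.51157231 0.12778998 0.10655308] [-0.2 -0.3  1.8] [-0.2   0.11 -0.04] tcp d 0.03051630199508183
plane [-0.31314288  0.01193424] 4153
[-0.0018  0.0018 -0.0005 -0.0009 -0.0008 -0.    ]
jaw 10.625800578121542 [0.51157231 0.12778998 0.10655308] 18.9 [-0.67  0.22  0.38  1.88 -0.09  1.06 -0.07] [-0.2 -0.3  1.8]
```

```bash
python3 -m pendant '0 0 .012 0 0 0;0 0 .024 0 0 0;0 0 .036 0 0 0;0 0 .048 0 0 0;0 0 .056 0 0 0;0 0 .056 0 0 0'; python3 -m pendant '0 0 .004 0 0 0;0 0 .008 0 0 0;0 0 .008 0 0 0';python3 tilt.py;python3 -m pendant '0 0 .004 0 0 0;0 0 .008 0 0 0;0 0 .008 0 0 0'
```

```text
time: 19.5
ee_pos: [0.5144, 0.1152, 0.108]
eef_rot: [0.452, 0.545, -0.45, 0.544]
ft_force: [-5.2, 2.7, 14.0]
width: 0.0358
time: 19.8
ee_pos: [0.5148, 0.1134, 0.108]
eef_rot: [0.452, 0.545, -0.45, 0.544]
ft_force: [-5.7, 3.4, 15.8]
width: 0.036
tilt d,n [ 8.30761235 -0.24838521] top z 63.84940026148364 ((512.8824462890625, 122.40028381347656), (84.3812255859375, 43.805267333984375), 10.574930191040039) d [ 4.94850439 46.54009285] n [485.49748001 568.12693134]
tcp [0.51482874 0.11343584 0.10804042] [-6.   3.5 15.3] [0.84 1.6  0.14] tcp d 0.015806877542060595
plane [ 5.4164197  -0.22499436] 5162
time: 20.15
ee_pos: [0.5153, 0.1113, 0.1081]
eef_rot: [0.452, 0.545, -0.45, 0.544]
ft_force: [-6.1, 2.5, 14.6]
width: 0.0359
```

The block pitched about 5° forward from drag in the grip; it has not reached the bone. I'll release it so it sits flat, grip it lower, and carry it with its weight relieved.

```bash
python3 -m pendant '0 0 -.012 0 0 0;0 0 -.012 0 0 0;0 0 -.012 0 0 0' && python3 -m pendant '-.008 0 0 0 0 0;-.008 0 0 0 0 0;-.008 0 0 0 0 0;-.008 0 0 0 0 0' .4; python3 tilt.py;python3 go.py .513 .122 .082 10.7
```

```text
time: 20.45
ee_pos: [0.5149, 0.1132, 0.1079]
eef_rot: [0.452, 0.544, -0.451, 0.544]
ft_force: [-4.2, 0.5, 12.8]
width: 0.0357
time: 20.85
ee_pos: [0.5142, 0.1129, 0.1083]
eef_rot: [0.452, 0.544, -0.451, 0.544]
ft_force: [0.0, -0.2, -0.4]
width: 0.0575
tilt d,n [ 1.65060613 -0.11476158] top z 60.18462895551572 ((511.7937316894531, 127.87437438964844), (84.30572509765625, 44.37975311279297), 10.690019607543945) d [ 9.27335271 52.60963837] n [485.21993672 568.10601694]
tcp [0.51421876 0.11298282 0.10830425] [ 0.4 -0.1  0.6] [-0.08  0.01  0.02] tcp d 0.015475074293909541
plane [-0.8334331  -0.02261195] 4791
[ 0.1053  0.0019 -0.0362 -0.0008 -0.0007  0.0002]
jaw 10.632555388272504 [0.51421876 0.11298282 0.10830425] 20.9 [-0.65  0.22  0.39  1.88 -0.09  1.06 -0.04] [ 0.4 -0.1  0.6]
```

```bash
python3 -m pendant '0 .002 -.062 0 0 0;0.05 .002 -.062 0 0 0;.1 .002 -.062 0 0 0;.105 .002 -.062 0 0 0' && python3 -m pendant '0 0 0 0 0 0;0 0 0 0 0 0;0 0 0 0 0 0;0 0 0 0 0 0;0 0 0 0 0 0;0 0 0 0 0 0;0 0 0 0 0 0' -1 40 && python3 -m pendant '-.006 0 0 0 0 0;-.01 0 0 0 0 0;-.01 0 0 0 0 0';python3 tilt.py
```

```text
time: 21.3
ee_pos: [0.5106, 0.1273, 0.0798]
eef_rot: [0.451, 0.545, -0.453, 0.543]
ft_force: [1.3, -0.5, 0.5]
width: 0.061
time: 22.0
ee_pos: [0.512, 0.1284, 0.0825]
eef_rot: [0.452, 0.544, -0.451, 0.544]
ft_force: [-1.4, -0.4, 3.3]
width: 0.0356
time: 22.3
ee_pos: [0.5118, 0.1284, 0.0846]
eef_rot: [0.452, 0.545, -0.451, 0.544]
ft_force: [-0.2, -0.6, -3.3]
width: 0.0362
tilt d,n [-0.73505239 -0.20320267] top z 45.95921548222675 ((507.7584533691406, 148.90170288085938), (82.86664581298828, 1.7789956331253052), 10.978644371032715) d [51.31683698 52.72062814] n [485.91059746 567.2466255 ]
tcp [0.51179803 0.12840405 0.08461865] [ 0.5 -0.1 -4.2] [-0.11  0.07 -0.02] tcp d 0.03107774398868202
plane [0. 0.] 0
```

```bash
cat > tilt2.py <<'E'
from h import *
p,d_,K,Rm,t=cam("wrist");np.savez("w.npz",p=p,d=d_,K=K,R=Rm,t=t);W=cloud(d_,K,Rm,t)*1000
d=np.array([-.1858,.9826]);n=np.array([.9826,.1858]);p0,_,s=pose()
m=(abs(W[...,2]-63)<6)&(np.hypot(W[...,0]-p0[0]*1000,W[...,1]-p0[1]*1000)<70)
n_,l,st,_=cv2.connectedComponentsWithStats(m.astype(np.uint8));b=W[l==1+np.argmax(st[1:,4])]
A=np.c_[b[:,:2]@d,b[:,:2]@n,np.ones(len(b))];print("plane",np.degrees(np.linalg.lstsq(A,b[:,2],rcond=None)[0][:2]),len(b),"z",np.median(b[:,2]),cv2.minAreaRect(b[:,:2].astype(np.float32)),"d",np.percentile(A[:,0],[.5,99.5]),"n",np.percentile(A[:,1],[.5,99.5]))
print("tcp",p0,s["ft_force"].round(1),"tcp d",p0[:2]@d,"f along d",s["ft_force"][:2]@d)
E
python3 -m pendant '0 0 .01 0 0 0;0 0 .02 0 0 0;0 0 .03 0 0 0;0 0 .04 0 0 0;0 0 .05 0 0 0;0 0 .06 0 0 0;0 0 .06 0 0 0';python3 tilt2.py;python3 go.py .512 .13 .084 10.7
```

```text
time: 23.05
ee_pos: [0.5148, 0.1132, 0.0848]
eef_rot: [0.452, 0.544, -0.451, 0.544]
ft_force: [0.4, -0.5, -2.8]
width: 0.0355
plane [-2.65522591 -0.16666941] 4878 z 62.157789287809976 ((514.3525390625, 115.29934692382812), (84.36859893798828, 39.489418029785156), 11.426743507385254) d [ 2.32460547 36.79240009] n [485.51491018 568.2390385 ]
tcp [0.51475462 0.11343943 0.08476438] [ 0.9  0.5 -3.6] tcp d 0.01582417421587206 f along d 0.28093530754563445
[ 0.0031  0.0014 -0.0671 -0.001  -0.0007 -0.    ]
jaw 10.609857141288344 [0.51475462 0.11343943 0.08476438] 23.1 [-0.64  0.25  0.38  1.9  -0.11  1.02 -0.03] [ 0.9  0.5 -3.6]
```

```bash
python3 -m pendant '0 0 .004 0 0 0;0 0 .008 0 0 0;0 0 .012 0 0 0;0 0 .016 0 0 0;0 0 .016 0 0 0' && python3 -m pendant '.003 0 0.004 0 0 0;.005 0 .004 0 0 0;.005 0 .004 0 0 0';python3 tilt2.py; python3 - <<'E'
from h import *
p,d,K,Rm,t=cam("scene");np.savez("s2.npz",p=p,d=d,K=K,R=Rm,t=t)
cv2.imwrite("pics/s2.png",cv2.resize(p[190:290,270:420],None,fx=5,fy=5,interpolation=cv2.INTER_CUBIC))
E
```

```text
time: 23.6
ee_pos: [0.5155, 0.1096, 0.0848]
eef_rot: [0.452, 0.544, -0.451, 0.544]
ft_force: [0.0, -0.4, -3.6]
width: 0.0358
time: 23.9
ee_pos: [0.5157, 0.1093, 0.0836]
eef_rot: [0.452, 0.545, -0.451, 0.544]
ft_force: [-0.6, 3.3, -1.8]
width: 0.0359
plane [-1.67097128 -0.15475568] 4789 z 61.0006449144873 ((515.1492919921875, 111.935302734375), (84.06007385253906, 38.883766174316406), 11.417034149169922) d [-1.75678886 32.94831079] n [485.64907118 568.34379762]
tcp [0.51567503 0.10930278 0.08359047] [-0.8  3.5 -1.9] tcp d 0.01158848846882391 f along d 3.623045840068046
```

View pics/s2.png

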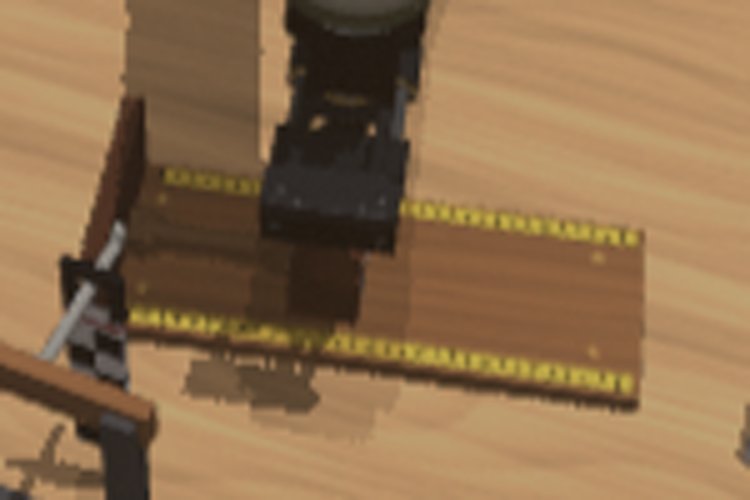

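The block stands behind the bone at about (325,270) in the crop, with the bone hidden in shadow. The 3.6 N pushing back along the board suggests the block has touched the bone, so I'll set the weight down and probe.

```bash
python3 -m pendant '.003 0 0 0 0 0;.003 0 0 0 0 0'; python3 -m pendant '.002 0 0 0 0 0;.002 0 0 0 0 0';python3 -m pendant '0 0 .002 0 0 0;0 0 .002 0 0 0'; python3 tilt2.py
```

```text
time: 24.2
ee_pos: [0.5157, 0.1093, 0.0829]
eef_rot: [0.452, 0.545, -0.451, 0.544]
ft_force: [-0.9, 5.0, -1.1]
width: 0.0359
time: 24.4
ee_pos: [0.5157, 0.1093, 0.0826]
eef_rot: [0.452, 0.545, -0.451, 0.544]
ft_force: [-1.9, 5.3, 1.2]
width: 0.0355
time: 24.6
ee_pos: [0.5158, 0.1092, 0.0826]
eef_rot: [0.452, 0.545, -0.451, 0.544]
ft_force: [-1.6, 6.2, 0.8]
width: 0.0358
plane [-1.23939901 -0.15647085] 4747 z 60.03503403450672 ((515.2713012695312, 111.7445297241211), (84.26071166992188, 38.27869415283203), 10.877949714660645) d [-1.83597939 32.62806404] n [485.68251975 568.44690315]
tcp [0.51576915 0.10918693 0.08257437] [-1.2  6.1  1.6] tcp d 0.011457170546130952 f along d 6.214571311856434
```

```bash
python3 -m pendant '0 0 0 0 0 0;0 0 0 0 0 0;0 0 0 0 0 0' -.1; python3 tilt2.py; python3 -m pendant '0 0 0 0 0 0;0 0 0 0 0 0;0 0 0 0 0 0;0 0 0 0 0 0;0 0 0 0 0 0;0 0 0 0 0 0' -1 15
```

```text
time: 24.95
ee_pos: [0.5159, 0.1074, 0.0823]
eef_rot: [0.452, 0.544, -0.452, 0.544]
ft_force: [0.5, -0.3, 0.5]
width: 0.0393
plane [-1.37918835e+00  1.33925156e-04] 4828 z 59.90369250620651 ((515.1312255859375, 112.19652557373047), (84.02530670166016, 37.73835754394531), 10.74268627166748) d [-0.74153034 32.81452391] n [485.73116361 568.44544846]
tcp [0.51590305 0.10757526 0.08226607] [ 0.3 -0.2 -0.2] tcp d 0.009848658986075847 f along d -0.27912615106447647
time: 25.6
ee_pos: [0.5158, 0.1082, 0.0822]
eef_rot: [0.452, 0.544, -0.451, 0.544]
ft_force: [-0.3, -1.5, -0.8]
width: 0.0358
```

```bash
for i in 1; do python3 -m pendant '0 0 .002 0 0 0;0 0 .002 0 0 0'; python3 -m pendant '0 0 .002 0 0 0;0 0 .002 0 0 0';python3 -m pendant '0 0 .002 0 0 0;0 0 .002 0 0 0'; done
```

```text
time: 25.8
ee_pos: [0.5158, 0.1081, 0.0823]
eef_rot: [0.452, 0.545, -0.451, 0.544]
ft_force: [0.6, 0.6, -0.7]
width: 0.0361
time: 26.0
ee_pos: [0.5158, 0.1077, 0.0822]
eef_rot: [0.452, 0.545, -0.451, 0.544]
ft_force: [0.2, 1.5, -1.6]
width: 0.0358
time: 26.2
ee_pos: [0.5158, 0.1075, 0.0823]
eef_rot: [0.452, 0.545, -0.451, 0.544]
ft_force: [-1.8, 4.1, -0.9]
width: 0.0359
```

```bash
python3 -m pendant '0 0 .002 0 0 0;0 0 .003 0 0 0;0 0 .003 0 0 0'; python3 tilt2.py; python3 -m pendant '0 0 0 0 0 0;0 0 0 0 0 0;0 0 0 0 0 0;0 0 0 0 0 0;0 0 0 0 0 0' .2;  python3 -m pendant '-.1 0 0 0 0 0;-.3 0 0 0 0 0;-.5 0 0 0 0 0;-.7 0 0 0 0 0;-.9 0 0 0 0 0;-.9 0 0 0 0 0'; python3 go.py .5 .35 .33 40
```

```text
time: 26.5
ee_pos: [0.516, 0.1068, 0.0824]
eef_rot: [0.452, 0.545, -0.451, 0.544]
ft_force: [-1.7, 4.6, 1.0]
width: 0.0359
plane [-0.86467096 -0.04126949] 4968 z 60.172039731162855 ((515.3209838867188, 110.61561584472656), (84.37056732177734, 40.65031051635742), 11.189693450927734) d [-3.93149974 32.35338469] n [485.5153691  568.41139466]
tcp [0.5160106  0.10684478 0.08242217] [-0.6  5.4  1.3] tcp d 0.009110914039160988 f along d 5.429624922205532
time: 27.05
ee_pos: [0.5162, 0.1059, 0.0823]
eef_rot: [0.452, 0.544, -0.451, 0.544]
ft_force: [-1.0, 1.1, 0.2]
width: 0.0518
time: 27.65
ee_pos: [0.5186, 0.1061, 0.3143]
eef_rot: [0.455, 0.543, -0.448, 0.546]
ft_force: [0.4, -0.6, -0.1]
width: 0.0524
[-5.850e-02  1.072e-01 -9.729e-01 -3.420e-01 -4.000e-04 -7.300e-03]
jaw 10.60669857695136 [0.51856638 0.10606127 0.31429275] 27.65 [-0.67  0.07  0.4   1.59 -0.03  1.48 -0.08] [ 0.4 -0.6 -0.1]
```

```bash
python3 -m pendant '0 0 .15 0 0 0;0 0 .32 0 0 0;0 0 .36 0 0 0;0 0 .36 0 0 0;0 0 .36 0 0 0'; python3 wb.py w7; python3 - <<'E'
import cv2
p=cv2.imread("pics/w7.png");cv2.imwrite("pics/w7c.png",cv2.resize(p[60:320,220:440],None,fx=2.3,fy=2.3,interpolation=cv2.INTER_CUBIC))
E
```

```text
time: 28.15
ee_pos: [0.5326, 0.0185, 0.3068]
eef_rot: [0.452, 0.545, -0.451, 0.544]
ft_force: [-0.1, 0.7, -0.2]
width: 0.052
cam [0.51712378 0.10186983 0.46718837] [ 0.05486639 -0.29445651 -0.95408859]
[-0.75426423  0.00464982  0.41814456]
```

View pics/w7c.png

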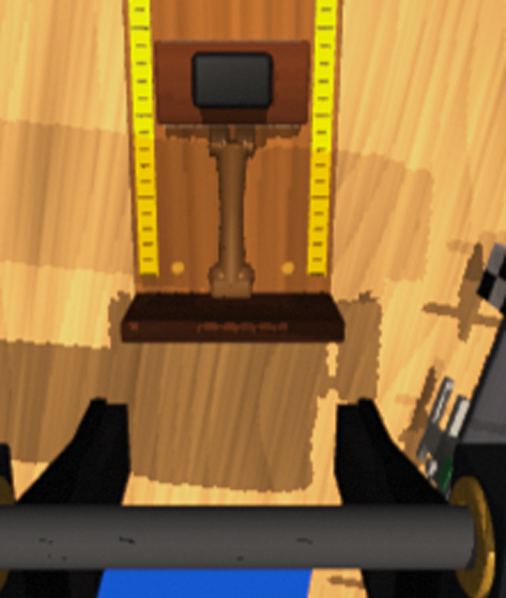

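```bash
python3 - <<'E'
from h import *
z=np.load("w.npz");W=cloud(z["d"],z["K"],z["R"],z["t"])*1000
d=np.array([-.1858,.9826]);n=np.array([.9826,.1858]);D=W[...,:2]@d;N=W[...,:2]@n;Z=W[...,2]
def big(m):
    _,l,st,_=cv2.connectedComponentsWithStats(m.astype(np.uint8));return l==1+np.argmax(st[1:,4])
b=big((abs(Z-62)<5)&(D>-60)&(D<60)&(abs(N-527)<55));q=W[b];A=np.c_[D[b],N[b],np.ones(b.sum())]
print("block top",np.percentile(D[b],[.5,99.5]),np.percentile(N[b],[1,99]),"yaw",cv2.minAreaRect(q[:,:2].astype(np.float32))[1:],"tilt",np.degrees(np.linalg.lstsq(A,q[:,2],rcond=None)[0][:2]))
s=big((Z>24)&(Z<42)&(D>-125)&(D<-5)&(abs(N-527)<25));print("bone D",np.percentile(D[s],[.3,99.7]),"N",np.percentile(N[s],[1,99]),"topz",np.percentile(Z[s],[50,97]))
f=cv2.minAreaRect(W[s][:,:2].astype(np.float32));print(f)
h=big((abs(Z-81)<5)&(D<-100)&(D>-150));print("head top D",np.percentile(D[h],[1,99]),cv2.minAreaRect(W[h][:,:2].astype(np.float32))[1:])
print(r.read_state()["time"])
E
```

```text
block top [-10.50470354  32.51334088] [485.55271907 568.09140656] yaw ((83.81070709228516, 43.09891128540039), 10.742279052734375) tilt [-0.25617739  0.04882741]
bone D [-119.55125904  -12.82784839] N [506.84635528 546.76272662] topz [31.81457908 36.86093747]
((529.6973266601562, 32.7636833190918), (49.054901123046875, 106.86640930175781), 10.933221817016602)
head top D [-132.49726747 -119.02500716] ((129.15194702148438, 14.116864204406738), 10.783032417297363)
28.2
```

```bash
python3 -c "
from bench import close_job
print(close_job())"
```

```text
the job is handed in; nothing more can be done
None
```

The mid-brown bone from the mat now lies along the middle of the measuring board. Its flat end is against the upright and the block stands square at the knuckled end. I handed the job in at about 28 s on the clock, with the gripper clear of everything.

**How it went:**
- **Bone:** I pressed it against the upright until about 4 N pushed back, then let go.
- **Block in the jaws:** It rolled about 4° after I took it off the hook. I levelled it with the wrist before setting it down.
- **First slide:** The block pitched about 5° forward in the grip and did not move along the board, with the tool pressing down by up to about 16 N. I released it so it sat flat, gripped it lower and took most of its weight off the board to bring it up.
- **Nip:** It reached the bone at about 3.6 N. The highest push along the board was about 6 N, and the last push before release was about 5.4 N.

**Last checks:**
- **Block:** It is level to within 0.3° and turned 10.7°, in line with the board.
- **Bone length:** The gap from the upright to the block is about 108 mm. The camera gave about 107 mm for the bone, which agrees within the 1–2 mm measuring error.
- **Contact:** That error means the picture alone cannot rule out a gap of a millimetre or less. Contact at both ends rests on the forces felt before release, and I did not push again afterwards.
- **Other things:** I never handled the tray bones, caliper, scale bar, brush or jar, but I did not measure them again at the end.

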